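# Line up the hinge of the display-case door

### The arm

A 7-joint arm with a two-finger parallel gripper is mounted at the origin on the work surface. World frame = base frame: x ahead of the robot, y to its left, z up, the work surface at z = 0. Lengths are in m, angles in rad, forces in N, time in s.
With the tool pointing down it reaches from about 0.425 to 0.925 m from the base axis. Payload 6.8 kg.
Tool frame: the origin (TCP) lies at the very end of the fingers, on their centre line; the grasp point (between the pads) lies 19 mm behind it; z points along the fingers, y is the line along which they close (so a half turn about z gives the same grasp; the last joint's range is limited). The gripper opens to 85 mm and grips with 20 to 120 N. Pads are 22 mm wide; open, the fingers measure 114 mm over their backs; the gripper's body (76 mm by 85 mm) begins 54 mm behind the grasp point. The pads swing forward as they close: fully open they stand 13 mm farther back than shut.
Start: joints at [-0.108, 0.477, 0.022, 1.555, -0.011, 1.109, -0.083], TCP at [0.675, 0, 0.231] pointing down, gripper open.
Joint ranges: [-2.96, 2.96], [-0.34, 2.1], [-1.41, 1.46], [0.24, 2.44], [-1.37, 4.51], [0.17, 1.92], [-2.96, 2.96]. Speed limits (rad/s): [2.39, 2.39, 3.14, 3.14, 3.14, 3.14, 3.14].

### API

Orientations are given as a rotation vector (axis times angle).
In Python, from bench import r gives the robot as it stands.
- The arm moves only by the tool play_rows, never from a script. Its argument "targets" is text: rows parted by semicolons, each of 5 numbers parted by spaces: the closure, from -1 (fully open) to 1 (shut), then the shift along the tool's x, y, z in m, then the turn about the tool's z in rad. In form: gripper dx dy dz spin; .... A call has 1 to 8 rows; each row is the pose to reach, as a shift and turn from the pose commanded when the call began, along the tool's axes at that moment; what a row does not reach only later rows make up. A row lasts 1/12 s, in which the tool goes at most 41.7 mm and 7.16 degrees, less where a joint would pass 70% of its speed; a pose out of reach is approached as far as the arm can. A call with a gripper value outside its range is refused whole. The fingers move at their own pace and stop on an object; "squeeze" is the grip in N (left out, the last holds). Time passes only in rows, so rows that repeat a pose let the fingers close. It gives the time, the measured TCP pose, the force, the opening and the grip force at its end, in the units of the state.
- r.get_obs(): the state, without advancing time (a new reading comes with each control period).
- r.grab_frame(name): name is "scene" or "side" or "wrist"; returns the picture (384x512x3 uint8, red, green, blue); there is no depth.
- r.camera_info(name): a dict with "fov_y" (degrees; the focal length in pixels is half the picture's height over the tangent of half this angle, whatever the lens; pixels are square), "cx", "cy" (the principal point, pixels), "position" and "rotation" of the camera in the world. Camera axes: x right, y down, z forward; pixel columns grow to the right and rows downward; lengths in m; the calibration is good to about 2 mm. A picture is of the moment at which its call begins: read the wrist's pose just before it. camera_info takes no time and is no camera call; for the wrist camera it gives the pose at the moment of the call.
- r.hand_in(): hands the job in; it is judged then, once.
The state is a dict: "clock": time; "joints": joint angles; "qvel": joint speeds; "tau": joint torques, N m; "tcp_pos": TCP position; "orientation": TCP orientation; "contact_force": force on the tool from outside, world axes, zero at the start; "moment": the same for the moment, N m; "grip_width": finger opening in m; "gripper_force": force on a finger pad.
Only numpy, scipy, OpenCV 4.12 (cv2) and the standard library are available. Lean on these libraries where they do the work, as an engineer would, in place of code of your own. Each camera call takes 0.05 s, during which the arm holds its last target. There are 200 camera calls.

### The job

Pull the wooden jamb block on the sprung slide gauge out by its black post until its blue pointer stands in line with the red mark, and let go of it (a brake keeps it there). Then pick up the loose aluminium door rail by its rib and bring its brass knuckle down between the two knuckles on the jamb so that all three holes line up and a hinge pin could go straight through, with the gauge still on its mark. Finish while holding the rail there in the air, carried by the gripper alone and not leaning on the jamb or the track; leave the shop goods, tools and the hinge pin where they are.

Things in the scene. Friction and masses are not known exactly. Their poses are not given: they have to be found in the camera images.
- gauge: Fixed slide gauge: aluminium track 320 x 140 mm, 16 high, blue end plate 66 mm high at its far end. Origin under the centre; x along the slide away from the robot, y across, z up. A wooden jamb block (60 along x, 100 wide, top at 80) rides on it; the brass leaf on its top carries two knuckles (24 outside, 14 bore, axis along y) 18 mm in front (-x) of the block's front face.
- jamb (a joint): How far the jamb block is pulled out (m): 0 home, 0.13 at most, along the gauge's -x. A spring and a friction brake resist: 7 to 9 N pulls it out slowly; let go, it stays where it is.
- jamb_post (a point): Centre of the top of the black pull post on the jamb block: 22 mm along the gauge's x, 34 mm along its y, standing 56 mm above the block (top 136 mm above the counter; this point lies there). Axes as the gauge. It moves with the block.
- jamb_bore (a point): Middle of the gap between the jamb's two knuckles, on the bore axis, 82 mm above the counter, 64 mm in front (-x) of jamb_post. Gap 32 mm wide, open above and below; each knuckle 26 mm long. Axes as the gauge; bore along y.
- pointer (a point): Tip of the blue pointer on the jamb block's right (-y) side, 5 mm thick, 21 mm above the counter. It moves with the block. Axes as the gauge.
- red_mark (a point): Top centre of the red clip (8 mm along x) on the track's right edge; its place varies, 60 to 100 mm to the robot's side of the pointer's home. The block is on the mark when pointer and red_mark have the same x in the gauge's axes.
- door_rail: Loose door rail, about 0.3 kg: aluminium foot 44 x 100 mm, 30 high, rib 20 thick (x) and 100 long (y) on its middle, top 86 mm above the underside. Origin under its centre, z up. A brass leaf on the +x side ends in one knuckle, 24 outside, 14 bore, 26 long, axis along y. Stands left or right of the gauge (swapped with sweet_jar), knuckle away from the robot.
- rail_bore (a point): Middle of the rail's knuckle, on its bore axis: 40 mm along +x of door_rail, 32 mm above its underside. Axes as door_rail. Lined up, it lies at jamb_bore with the rail's axes parallel to the gauge's: the rail on the robot's side of the jamb, its underside 50 mm above the counter.
- rail_rib (a point): Middle of the rib at a good grasp height, 72 mm above the underside and 14 mm below the rib's top; grip across the rail's x (20 mm).
- sweet_jar: glass jar of sweets, 72 mm wide, 110 mm tall, red cap. Leave alone.
- dark_bottle: dark green bottle, 72 mm wide, 230 mm tall, red cap. Leave alone.
- pink_can: pink spray can, 52 mm wide, 150 mm tall. Leave alone.
- stock_box: small cardboard box, 70 x 110 x 50 mm. Leave alone.
- screwdriver: screwdriver lying on the counter. Leave alone.
- hinge_pin: the steel hinge pin, 8 mm thick and 70 mm long, standing in a dark wooden block right of the gauge, for later use. Leave alone.
There are look-alikes about, which are no part of the job. Of the things shaped like the door_rail, the aluminium one is meant.

How it is judged:
On the way, in this order (a step that is already met when the one before it is completed fails the run):
1. the gauge's pointer stands at the red mark (within 5 mm) and the block has been let go, the rail still standing on the counter (x of pointer in the frame of red_mark between -0.005 and 0.005 m and contact force between the fingers and gauge below 0.3 N and height (world z) of door_rail below 0.01 m), for 0.3 s.
2. the door rail is lifted in the gripper (height (world z) of door_rail above 0.03 m and contact force between the fingers and door_rail above 2 N), for 0.2 s.
At the end, for the whole second after the job is handed in: Gripper holds the rail still, underside over 30 mm up, pressing the gauge with under 2 N; its bore is within 4 mm of the jamb bore along x and up, 5 mm sideways, axes parallel within 0.09 rad; pointer within 7 mm of the red mark (all of step 2 and x of pointer in the frame of red_mark between -0.007 and 0.007 m and x of rail_bore in the frame of jamb_bore between -0.004 and 0.004 m and z of rail_bore in the frame of jamb_bore between -0.004 and 0.004 m and y of rail_bore in the frame of jamb_bore between -0.005 and 0.005 m and angle between the y axis of door_rail and the y axis of gauge, either way round below 0.09 rad and contact force between door_rail and gauge below 2 N and linear speed of door_rail below 0.02 m/s); the arm keeps its last pose, push and grip.
It fails at once if one of the shop goods, the screwdriver or the hinge pin is moved more than 25 mm (distance of any of sweet_jar, dark_bottle, pink_can, stock_box, screwdriver, hinge_pin from where it was at the start of the episode above 0.025 m).
It also fails if it takes over 54 s, if anything falls off the work surface, if the arm or the gripper's body presses on something with over 40 N, if the wrist force passes 120 N, or if a joint passes its speed limit or range.

## Working session

There is one attempt and no reset: what is moved stays moved. The work goes in short steps, Python scripts to look and compute and a tool call to move; the robot and the scene stay as the last step left them, time stands still between calls to the robot, and variables do not carry over. Pictures are saved under pics/ and viewed, at most 10 in all, crops included, and the job is handed in when it is done.

Besides the shell and the picture viewer there is one more tool, called after ">>>" in YAML: its name, and indented under it one key for each argument. play_rows: Moves the arm, as the interface text tells. Its arguments: {"type":"object","properties":{"targets":{"type":"string"},"squeeze":{"type":"number"}},"required":["targets"]}

```bash
mkdir -p pics; cat > h.py <<'E'
import numpy as np, cv2
from bench import r
from scipy.spatial.transform import Rotation as R
def grab(n,fn):
    im=r.grab_frame(n); cv2.imwrite(f'pics/{fn}.png',im[:,:,::-1]); return im
def cam(n):
    c=r.camera_info(n); f=192/np.tan(np.radians(c['fov_y'])/2)
    M=np.array(c['rotation'],float)
    if M.shape!=(3,3): M=R.from_rotvec(M).as_matrix() if M.size==3 else R.from_quat(M).as_matrix()
    return c,f,np.array(c['position']),M
def ray(C,px):
    c,f,p,M=C; d=M@np.array([(px[0]-c['cx'])/f,(px[1]-c['cy'])/f,1]); return p,d/np.linalg.norm(d)
def onz(C,px,z):
    p,d=ray(C,px); return p+d*(z-p[2])/d[2]
def tri(C1,a,C2,b):
    p,d=ray(C1,a);q,e=ray(C2,b); s=np.linalg.lstsq(np.c_[d,-e],q-p,rcond=None)[0]
    A=p+s[0]*d;B=q+s[1]*e; return (A+B)/2,np.linalg.norm(A-B)
def proj(C,P):
    c,f,p,M=C; v=M.T@(np.array(P)-p); return np.array([v[0]/v[2]*f+c['cx'],v[1]/v[2]*f+c['cy']])
E
python3 - <<'E'
from h import *
for n in ['scene','side','wrist']:
    print(r.camera_info(n)); im=grab(n,n+'0')
a=[cv2.imread(f'pics/{n}0.png') for n in ['scene','side']]
o=r.get_obs(); print(o['tcp_pos'],o['orientation'],o['clock'],o['contact_force'])
E
```

```text
{'fov_y': 53.294002851651776, 'cx': 256.13090701100606, 'cy': 197.95091893567346, 'position': array([ 1.41513667, -0.31815993,  0.7905155 ]), 'rotation': array([-1.8545923 , -1.3024394 ,  0.65379973])}
{'fov_y': 56.861333906778164, 'cx': 251.60303140749977, 'cy': 196.0316209908441, 'position': array([-0.12315017,  0.8480766 ,  0.72397015]), 'rotation': array([-0.83951902,  2.34481531, -1.33138292])}
{'fov_y': 65.08354440188127, 'cx': 258.29112791778726, 'cy': 191.52884055086614, 'position': array([0.67441086, 0.06802249, 0.3726486 ]), 'rotation': array([ 2.86894642e+00, -6.13776688e-04, -2.49186724e-03])}
[6.74552661e-01 1.02919827e-05 2.30538707e-01] [-2.22073681e+00 -2.22083896e+00  1.70147098e-03] 0.15 [-0.17072388 -0.24726316  0.67248217]
```

View pics/scene0.png

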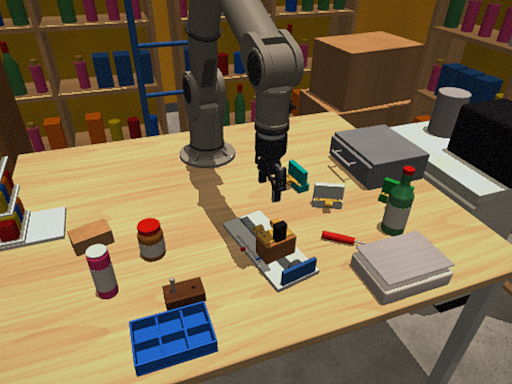

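View pics/side0.png

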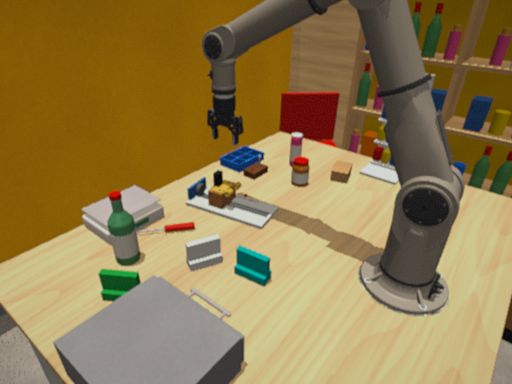

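View pics/wrist0.png

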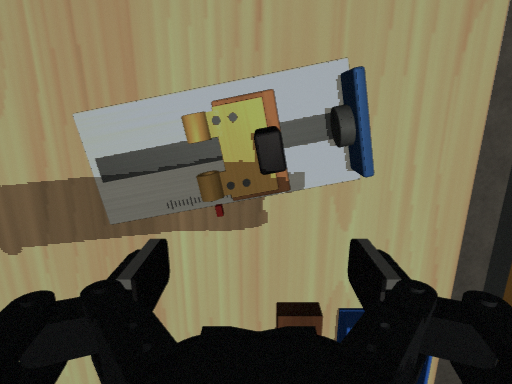

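Scene view candidates for the rail: aluminium (328,195), teal look-alike (297,176), green look-alike (395,190). I choose the aluminium one, also at side (204,252). The gauge is in the middle of the wrist view, with the post at (270,148) and the red clip at (220,210). The close crop below checks this choice.

```bash
python3 - <<'E'
import cv2,numpy as np
a=cv2.imread('pics/wrist0.png')[130:230,190:320]; a=cv2.resize(a,(780,600)[0:2],interpolation=cv2.INTER_CUBIC)[:, :]
a=cv2.resize(a,(400,308)); 
b=cv2.resize(cv2.imread('pics/scene0.png')[150:220,280:370],(400,308),interpolation=cv2.INTER_CUBIC)
c=cv2.resize(cv2.imread('pics/scene0.png')[205:295,215:330],(400,290),interpolation=cv2.INTER_CUBIC)
d=cv2.resize(cv2.imread('pics/side0.png')[220:300,160:270],(400,290),interpolation=cv2.INTER_CUBIC)
cv2.imwrite('pics/crop.png',np.vstack([np.hstack([a,b]),np.hstack([c,d])]))
E
```

```text
(no output)
```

View pics/crop.png

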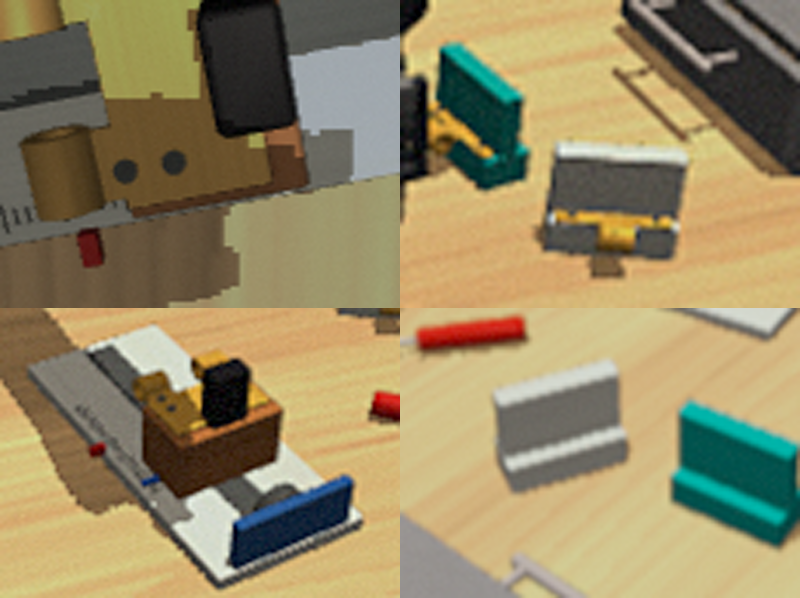

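The crop confirms the aluminium rail, with its yellow knuckle facing away from the robot. The blue pointer's tip is at about scene (258,259) and the red clip at about (243,249).

```bash
python3 - <<'E'
from h import *
W,S,D=cam('wrist'),cam('scene'),cam('side')
im=cv2.imread('pics/wrist0.png'); hsv=cv2.cvtColor(im,cv2.COLOR_BGR2HSV)
m=(hsv[...,1]<60)&(hsv[...,2]>70); m[:50]=0;m[230:]=0
pts=[(c,np.argmax(m[:,c])) for c in range(90,340)]
vx,vy,x0,y0=cv2.fitLine(np.float32(pts),cv2.DIST_HUBER,0,.01,.01).ravel()
A=onz(W,(x0-100*vx,y0-100*vy),.016);B=onz(W,(x0+100*vx,y0+100*vy),.016)
yaw=np.arctan2(*(B-A)[1::-1]);print('yaw',yaw,'line',vy/vx,A,B)
def cen(im,lo,hi,box):
    h=cv2.cvtColor(im,cv2.COLOR_BGR2HSV); x1,y1,x2,y2=box
    mm=cv2.inRange(h[y1:y2,x1:x2],lo,hi); ys,xs=np.nonzero(mm); return np.array([xs.mean()+x1,ys.mean()+y1]),len(xs),(xs.min()+x1,xs.max()+x1,ys.min()+y1,ys.max()+y1)
e=np.array([np.cos(yaw),np.sin(yaw)]);n=np.array([-e[1],e[0]])
gc=[onz(W,p,.016) for p in [(75,114),(109,223),(348,58)]]
print('corners',gc, [np.linalg.norm(gc[0]-gc[i]) for i in(1,2)])
O=gc[0][:2]+160*e/1000-70*n/1000; print('origin from corner',O)
# black post top
pm=cv2.inRange(hsv,(0,0,0),(180,255,60)); 
cc=cv2.connectedComponentsWithStats(pm[100:185,245:300]); i=1+np.argmax(cc[2][1:,4]); print('post comp',cc[2][i],cc[3][i]+[245,100])
P=onz(W,cc[3][i]+[245,100],.136); print('post',P)
kn=[onz(W,p,.094) for p in [(197,127),(210,186)]];print('knuckle tops',kn, 'mid',(kn[0]+kn[1])/2)
sc=cv2.imread('pics/scene0.png')
rs=cen(sc,(0,150,70),(8,255,255),(235,240,250,258));bs=cen(sc,(100,120,40),(130,255,255),(248,250,268,266));rw=cen(im,(0,120,40),(10,255,255),(210,200,230,222))
print(rs,bs,rw)
print('red tri',tri(W,rw[0],S,rs[0]))
g=lambda q:((q[:2]-O)@e,(q[:2]-O)@n)
for k,v in dict(post=P,knmid=(kn[0]+kn[1])/2,red=onz(S,rs[0],.02),redw=onz(W,rw[0],.02),ptr=onz(S,bs[0],.021)).items(): print(k,v,g(v))
# rail rough
print('rail top ends scene',[onz(S,p,.086) for p in [(315,183),(344,185)]],'side', [onz(D,p,.086) for p in [(187,244),(219,236)]])
print([onz(S,p,z) for p,z in [((329,204),.04)]])
o=r.get_obs();print(o['clock'])
E
```

```text
yaw 0.18870269882191815 line -0.20460714 [0.51237002 0.07120896 0.016     ] [0.73364142 0.11346624 0.016     ]
corners [array([0.46328012, 0.06085876, 0.016     ]), array([ 0.48438445, -0.07315271,  0.016     ]), array([0.77221662, 0.12005012, 0.016     ])] [np.float64(0.13566305586763333), np.float64(0.31455584865490055)]
origin from corner [0.6335708  0.02211493]
post comp [   9   26   33   49 1234] [269.54132901 149.88654781]
post [0.68295849 0.03583285 0.136     ]
knuckle tops [array([0.61841611, 0.05092491, 0.094     ]), array([ 0.62779281, -0.00441158,  0.094     ])] mid [0.62310446 0.02325666 0.094     ]
(array([242.5, 248.2]), 10, (np.int64(241), np.int64(244), np.int64(247), np.int64(250))) (array([258., 258.]), 9, (np.int64(256), np.int64(260), np.int64(257), np.int64(259))) (array([219.        , 210.37349398]), 83, (np.int64(215), np.int64(223), np.int64(204), np.int64(216)))
red tri (array([ 0.62548374, -0.05436342,  0.02052777]), np.float64(0.0006963970853355756))
post [0.68295849 0.03583285 0.136     ] (np.float64(0.051084251226608354), np.float64(0.004210028962621417))
knmid [0.62310446 0.02325666 0.094     ] (np.float64(-0.010066373431602821), np.float64(0.003084787784636033))
red [ 0.62526531 -0.05396473  0.02      ] (np.float64(-0.022429438559082672), np.float64(-0.07317114806892375))
redw [ 0.62519198 -0.05484658  0.02      ] (np.float64(-0.02266689061844724), np.float64(-0.0740235827873867))
ptr [ 0.67951322 -0.02569409  0.021     ] (np.float64(0.03615862632820988), np.float64(-0.05557843867715387))
rail top ends scene [array([0.46832353, 0.25867186, 0.086     ]), array([0.51116302, 0.34594055, 0.086     ])] side [array([0.5087725 , 0.34303856, 0.086     ]), array([0.46490287, 0.25800054, 0.086     ])]
[array([0.5369611 , 0.28077912, 0.04      ])]
0.15
```

>>> play_rows:
  targets: "-1 0.0355 0.0105 0 -0.12; -1 0.0355 0.0105 0.04 -0.18; -1 0.0355 0.0105 0.08 -0.18; -1 0.0355 0.0105 0.11 -0.18; -1 0.0355 0.0105 0.127 -0.18; -1 0.0355 0.0105 0.127 -0.18"
  squeeze: 50

```text
clock: 0.65
tcp_pos: [0.6818, 0.0352, 0.0989]
orientation: [-2.008, -2.407, 0.011]
contact_force: [0.3, -0.0, -0.3]
grip_width: 0.0854
gripper_force: 0.0
```

>>> play_rows:
  targets: "1 0 0 0 0; 1 0 0 0 0; 1 0 0 0 0; 1 0 0 0 0; 1 0 0 0 0; 1 0 0 0 0; 1 0 0 0 0"

```text
clock: 1.23
tcp_pos: [0.6857, 0.0354, 0.1058]
orientation: [2.012, 2.412, 0.0]
contact_force: [-2.7, -0.0, 6.4]
grip_width: 0.0212
gripper_force: 51.1
```

>>> play_rows:
  targets: "1 0 -0.008 0 0; 1 0 -0.016 0 0; 1 0 -0.024 0 0; 1 0 -0.032 0 0; 1 0 -0.04 0 0; 1 0 -0.048 0 0; 1 0 -0.056 0 0; 1 0 -0.058 0 0"

```text
clock: 1.9
tcp_pos: [0.6303, 0.0249, 0.1058]
orientation: [2.009, 2.409, 0.006]
contact_force: [7.7, -0.8, -0.4]
grip_width: 0.0213
gripper_force: 51.3
```

>>> play_rows:
  targets: "1 0 0 0 0; 1 0 0 0 0; 1 0 0 0 0; 1 0 0 0 0"

```text
clock: 2.23
tcp_pos: [0.6302, 0.0248, 0.1058]
orientation: [2.011, 2.41, 0.003]
contact_force: [4.0, -2.5, 6.2]
grip_width: 0.0211
gripper_force: 52.4
```

```bash
python3 - <<'E'
from h import *
S=cam('scene'); a=grab('scene','s1'); grab('wrist','w1')
c=a[225:275,215:285,::-1]; cv2.imwrite('pics/c1.png',cv2.resize(c,(770,550),interpolation=cv2.INTER_CUBIC))
h=cv2.cvtColor(a,cv2.COLOR_RGB2HSV)
e=np.array([np.cos(.18),np.sin(.18)]);n=np.array([-e[1],e[0]])
for nm,lo,hi in [('red',(0,150,60),(8,255,255)),('blue',(100,110,40),(130,255,255))]:
    m=cv2.inRange(h[240:266,225:265],lo,hi); ys,xs=np.nonzero(m); print(nm,list(zip(xs+225,ys+240)))
    if len(xs): p=onz(S,(xs.mean()+225,ys.mean()+240),.0205)[:2];print(p@e,p@n)
print(r.get_obs()['tcp_pos'])
E
```

```text
red [(np.int64(254), np.int64(243)), (np.int64(255), np.int64(246)), (np.int64(241), np.int64(247)), (np.int64(242), np.int64(247)), (np.int64(243), np.int64(247)), (np.int64(244), np.int64(247)), (np.int64(258), np.int64(247)), (np.int64(241), np.int64(248)), (np.int64(242), np.int64(248)), (np.int64(243), np.int64(248)), (np.int64(244), np.int64(248)), (np.int64(241), np.int64(249)), (np.int64(242), np.int64(249)), (np.int64(243), np.int64(249)), (np.int64(241), np.int64(250)), (np.int64(242), np.int64(250)), (np.int64(243), np.int64(250))]
0.6076788128999578 -0.15902528936036203
blue [(np.int64(248), np.int64(246)), (np.int64(249), np.int64(246)), (np.int64(250), np.int64(246)), (np.int64(246), np.int64(247)), (np.int64(247), np.int64(247)), (np.int64(248), np.int64(247)), (np.int64(249), np.int64(247)), (np.int64(250), np.int64(247)), (np.int64(246), np.int64(248)), (np.int64(247), np.int64(248))]
0.6090880360291029 -0.14848495684987026
[0.63016743 0.02482184 0.10575556]
```

View pics/c1.png

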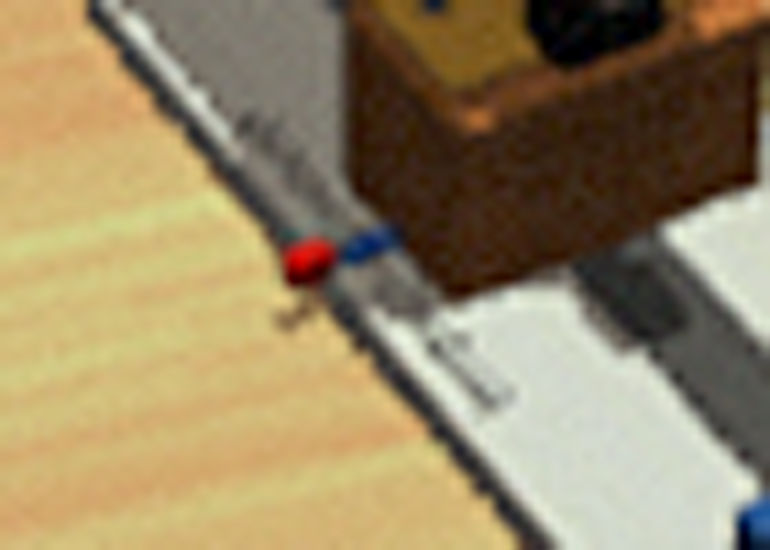

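The red clip is at about scene (242.5,248.2) and the blue pointer at (248.4,246.9), so they are nearly in line. I'll compute the remainder with a clean red mask.

```bash
python3 - <<'E'
from h import *
S=cam('scene'); 
for y in(.17,.189):
  e=np.array([np.cos(y),np.sin(y)])
  rd=onz(S,(242.4,248.0),.0205)[:2]@e
  print(y,[ (onz(S,b,.0205)[:2]@e-rd)*1000 for b in [(248.4,246.9),(258,258)]], 'px/mm', proj(S,[.626,-.054,.02])-proj(S,[.616,-.0555,.02]))
E
```

```text
0.17 [np.float64(4.413480023761407), np.float64(58.23075980311554)] px/mm [1.56592399 2.07361336]
0.189 [np.float64(4.749331832430426), np.float64(58.58232158022292)] px/mm [1.56592399 2.07361336]
```

>>> play_rows:
  targets: "1 0 -0.002 0 0; 1 0 -0.0045 0 0; 1 0 -0.0045 0 0; 1 0 -0.0045 0 0; 1 0 -0.0045 0 0"

```text
clock: 2.75
tcp_pos: [0.6264, 0.0241, 0.1057]
orientation: [2.01, 2.409, 0.005]
contact_force: [5.2, -1.2, 4.7]
grip_width: 0.0211
gripper_force: 52.1
```

>>> play_rows:
  targets: "-1 0 -0.0045 0 0; -1 0 0 0 0; -1 0 0 0 0; -1 0 0 0 0; -1 0 0 0 0; -1 0 0 -0.04 0; -1 0 0 -0.08 0; -1 0 0 -0.11 0"

```text
clock: 3.42
tcp_pos: [0.6242, 0.0245, 0.2166]
orientation: [2.013, 2.412, 0.001]
contact_force: [1.4, -0.5, -0.1]
grip_width: 0.0854
gripper_force: 0.0
```

```bash
python3 - <<'E'
from h import *
S=cam('scene'); a=grab('scene','s2'); grab('wrist','w2')
h=cv2.cvtColor(a,cv2.COLOR_RGB2HSV); e=np.array([np.cos(.18),np.sin(.18)])
m=cv2.inRange(h[240:256,236:256],(100,110,40),(130,255,255)); ys,xs=np.nonzero(m); b=(xs.mean()+236,ys.mean()+240)
m=cv2.inRange(h[244:253,238:247],(0,150,60),(8,255,255)); ys,xs=np.nonzero(m); rr=(xs.mean()+238,ys.mean()+244)
print(b,rr,(onz(S,b,.0205)-onz(S,(rr[0],rr[1]-.2),.0205))[:2]@e)
c=a[225:275,215:285,::-1]; c=cv2.resize(c,(400,286),interpolation=cv2.INTER_CUBIC); w=cv2.resize(cv2.imread('pics/w2.png'),(400,300))
cv2.imwrite('pics/c2.png',np.vstack([c,w]))
print(r.get_obs()['orientation'])
E
```

```text
(np.float64(248.0), np.float64(246.0)) (np.float64(242.13333333333333), np.float64(248.33333333333334)) 0.0005035135788991851
[2.00880425 2.4066786  0.01157886]
```

View pics/c2.png

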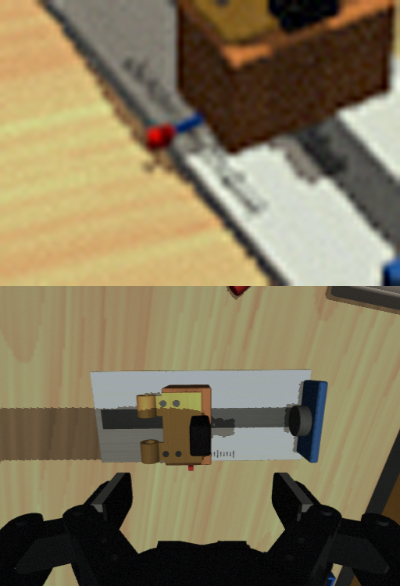

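The pointer and the red clip are now in line, about 0.5 mm apart, and the block has been released. Next I move over the rail, turning to its yaw of about -0.46.

>>> play_rows:
  targets: "-1 0.035 -0.013 0 0.08; -1 0.07 -0.026 0 0.17; -1 0.105 -0.039 0 0.26; -1 0.14 -0.052 0 0.35; -1 0.175 -0.065 0 0.44; -1 0.21 -0.078 0 0.53; -1 0.245 -0.091 0 0.6; -1 0.272 -0.102 0 0.64"

```text
clock: 4.18
tcp_pos: [0.4724, 0.2763, 0.2136]
orientation: [-2.67, -1.654, 0.002]
contact_force: [0.1, -0.1, 0.3]
grip_width: 0.0854
gripper_force: 0.0
```

>>> play_rows:
  targets: "-1 0 0 0 0; -1 0 0 0 0; -1 0 0 0 0"

```text
clock: 4.43
tcp_pos: [0.4749, 0.2729, 0.2138]
orientation: [2.669, 1.657, -0.002]
contact_force: [0.2, -0.6, 0.4]
grip_width: 0.0853
gripper_force: 0.0
```

```bash
python3 - <<'E'
from h import *
im=grab('wrist','w3'); print(r.get_obs()['tcp_pos'],r.get_obs()['orientation'])
S=cam('scene');print('bottle',onz(S,(397,230),0),'sd',onz(S,(338,238),0))
E
```

```text
[0.475409   0.27223192 0.21382154] [ 2.66990773e+00  1.65427226e+00 -1.50604601e-03]
bottle [0.68821958 0.45112142 0.        ] sd [ 6.59358553e-01  2.50122779e-01 -1.11022302e-16]
```

View pics/w3.png

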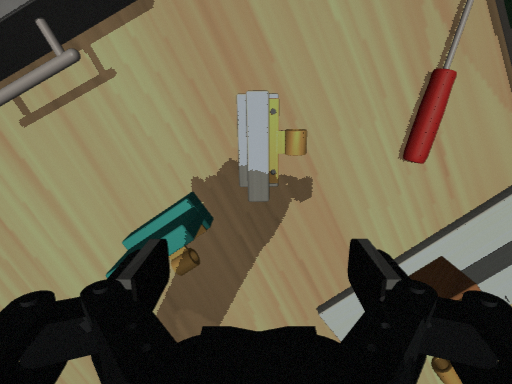

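The wrist view shows the aluminium rib top with corners (247,91), (268,91), (269,201) and (249,201). Its brass knuckle is at (296,142) on the far side. The teal look-alike at (170,225) is clear of it.

```bash
python3 - <<'E'
from h import *
W=cam('wrist'); o=r.get_obs(); Rt=R.from_rotvec(o['orientation']).as_matrix()
q=[onz(W,p,.086) for p in [(247,91),(268.5,91),(269.5,201.5),(249,201.5)]]
c=sum(q)/4; d=(q[0]+q[1]-q[2]-q[3])/2; print('c',c,'len',np.linalg.norm(d),'w',np.linalg.norm(q[1]-q[0]),np.linalg.norm(q[2]-q[3]),'yaw',np.arctan2(-d[0],d[1]))
k=onz(W,(296,142),.054);print('knuckle',k,'dist',np.linalg.norm((k-c)[:2]),'yaw',np.arctan2(*(k-c)[1::-1]))
print('shift tool',Rt.T@(c*[1,1,0]+[0,0,.053]-o['tcp_pos']))
a,w=np.arctan2(*o['orientation'][1::-1]),0; print('toolyaw',2*(a-np.pi/4))
# gauge in w2 (tool pose then ~ camera then); recompute later
E
```

```text
c [0.48963199 0.30079625 0.086     ] len 0.0987179803755142 w 0.01831940388353759 0.019284472771586406 yaw -0.44821932974155987
knuckle [0.52427375 0.28651902 0.054     ] dist 0.03746852915149983 yaw -0.39092733868668517
shift tool [3.21022654e-02 9.10759116e-07 1.60783166e-01]
toolyaw -0.4613842354938855
```

>>> play_rows:
  targets: "-1 0.032 0 0 -0.01; -1 0.032 0 0.04 -0.01; -1 0.032 0 0.08 -0.01; -1 0.032 0 0.12 -0.01; -1 0.032 0 0.15 -0.01; -1 0.032 0 0.161 -0.01; -1 0.032 0 0.161 -0.01; -1 0.032 0 0.161 -0.01"
  squeeze: 80

```text
clock: 5.15
tcp_pos: [0.4902, 0.3017, 0.0539]
orientation: [2.662, 1.668, 0.0]
contact_force: [0.9, 0.6, -0.1]
grip_width: 0.0854
gripper_force: 0.0
```

>>> play_rows:
  targets: "1 0 0 0 0; 1 0 0 0 0; 1 0 0 0 0; 1 0 0 0 0; 1 0 0 0 0; 1 0 0 0 0; 1 0 0 0 0"

```text
clock: 5.73
tcp_pos: [0.4894, 0.3027, 0.0541]
orientation: [-2.661, -1.67, -0.002]
contact_force: [-1.3, -0.9, 5.9]
grip_width: 0.0189
gripper_force: 78.9
```

>>> play_rows:
  targets: "1 0 0 -0.01 0; 1 0 0 -0.02 0; 1 0 0 -0.04 0; 1 0 0 -0.07 0; 1 0 0 -0.1 0; 1 0 0 -0.12 0; 1 0 0 -0.12 0"

```text
clock: 6.32
tcp_pos: [0.4916, 0.304, 0.1788]
orientation: [-2.661, -1.669, -0.014]
contact_force: [1.6, 0.3, -3.1]
grip_width: 0.0187
gripper_force: 78.7
```

```bash
python3 - <<'E'
from h import *
im=grab('wrist','w4'); o=r.get_obs(); print(o['tcp_pos'],o['orientation'])
grab('scene','s4');grab('side','d4')
w2=cv2.imread('pics/w2.png')[110:250,90:330]
cv2.imwrite('pics/c4.png',np.vstack([cv2.resize(im[:,:,::-1],(400,300)),cv2.resize(w2,(514,300),interpolation=cv2.INTER_CUBIC)[:,:400]]))
E
```

```text
[0.49051393 0.3031967  0.17613274] [-2.66090483 -1.66932155 -0.00844251]
```

View pics/c4.png

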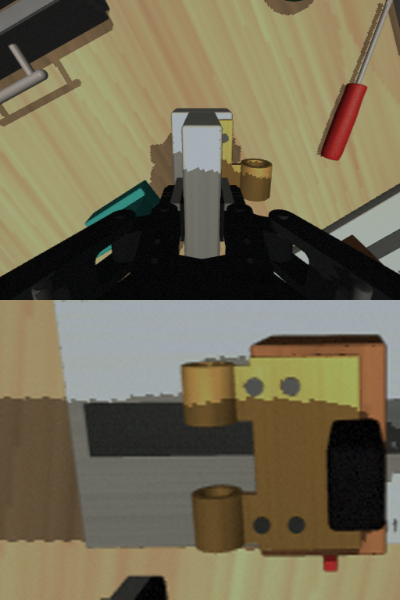

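The rail is held by its rib, with its knuckle at about wrist (329,230). In the released view w2 the jamb's knuckles are symmetric about pixel (190,184). Now I cross-check both bore points.

```bash
python3 - <<'E'
from h import *
W=cam('wrist'); o=r.get_obs(); Rt=R.from_rotvec(o['orientation']).as_matrix(); t=np.array(o['tcp_pos'])
c,f,p,M=W; pr=Rt.T@(p-t); Mr=Rt.T@M; print('cam in tool',pr)
def tz(px,z):  # tool-frame point at tool z
    d=Mr@np.array([(px[0]-c['cx'])/f,(px[1]-c['cy'])/f,1]); return pr+d*(z-pr[2])/d[2]
k=1/.78125
print('rail knuckle low end ridge',tz((258*k,199*k),.009),'axis col',tz((257*k,180*k),.021))
# jamb from w2
Rw=R.from_rotvec([2.0088,2.4067,.0116]).as_matrix(); tw=np.array([.6242,.0245,.2145])
W2=(c,f,tw+Rw@pr,Rw@Mr)
print('jamb mid(row z.094)',onz(W2,(189.8,184.2),.094),'col z.082',onz(W2,(189.8,184.2),.082))
print(o['tcp_pos'],o['contact_force'])
# scene/side check of jamb knuckles
for a,b in [((91/1,0),0)][:0]: pass
g=[onz(W2,q,.016) for q in [(91*1.28,85*1.28),(310*1.28,84*1.28)]]; d=g[1]-g[0]; print('gauge yaw',np.arctan2(d[1],d[0]),np.linalg.norm(d))
for n in('scene','side'):
    print(n,proj(cam(n),[.5637,.0122,.082]))
E
```

```text
cam in tool [ 0.06787306 -0.000322   -0.14221943]
rail knuckle low end ridge [-0.01078638  0.03958607  0.009     ] axis col [-0.00135039  0.04100652  0.021     ]
jamb mid(row z.094) [0.56434564 0.01512344 0.094     ] col z.082 [0.5622443  0.01165613 0.082     ]
[0.4885658  0.30186223 0.1727566 ] [-0.11604264 -0.43790975 -3.2503675 ]
gauge yaw 0.18344990172416917 0.3058740755158268
scene [256.67113974 214.84166158]
side [246.56501009 193.35957574]
```

>>> play_rows:
  targets: "1 -0.03 0.018 0 -0.07; 1 -0.06 0.037 0 -0.15; 1 -0.09 0.056 0 -0.23; 1 -0.12 0.076 0 -0.31; 1 -0.15 0.096 0 -0.39; 1 -0.18 0.116 0 -0.47; 1 -0.21 0.136 0 -0.55; 1 -0.235 0.152 0 -0.6"

```text
clock: 7.13
tcp_pos: [0.5225, 0.0213, 0.1714]
orientation: [-2.045, -2.383, 0.005]
contact_force: [0.6, 0.6, -3.4]
grip_width: 0.0189
gripper_force: 78.5
```

>>> play_rows:
  targets: "1 0 0 0 0; 1 0 0 0 0; 1 0 0 0 0; 1 0 0 0 0"

```text
clock: 7.47
tcp_pos: [0.5231, 0.026, 0.1724]
orientation: [-2.046, -2.382, 0.001]
contact_force: [0.2, 0.4, -2.8]
grip_width: 0.0186
gripper_force: 78.5
```

```bash
python3 - <<'E'
from h import *
o=r.get_obs(); a=2*(np.arctan2(*o['orientation'][1::-1])-np.pi/4); a=(a+np.pi)%(2*np.pi)-np.pi
Rt=R.from_rotvec(o['orientation']).as_matrix(); print(o['tcp_pos'],'yaw',a,'shift',Rt.T@(np.array([.5244,.0057,.172])-o['tcp_pos']),o['contact_force'])
E
```

```text
[0.52309386 0.02601718 0.17238195] yaw 0.15167332218059215 shift [-0.02028153 -0.00177796  0.00037152] [ 0.20068329  0.37492901 -2.79468607]
```

>>> play_rows:
  targets: "1 -0.01 -0.001 0.01 -0.02; 1 -0.02 -0.002 0.02 -0.031; 1 -0.02 -0.002 0.03 -0.031; 1 -0.02 -0.002 0.03 -0.031; 1 -0.02 -0.002 0.03 -0.031; 1 -0.02 -0.002 0.03 -0.031"

```text
clock: 7.97
tcp_pos: [0.525, 0.0059, 0.1435]
orientation: [-2.01, -2.414, -0.001]
contact_force: [0.1, 0.2, -2.7]
grip_width: 0.019
gripper_force: 78.6
```

```bash
python3 - <<'E'
from h import *
w=grab('wrist','w5'); s=grab('scene','s5');d=grab('side','d5'); o=r.get_obs(); print(o['tcp_pos'],o['orientation'])
rs=lambda im,x,y,w,h,W,H:cv2.resize(im[y:y+h,x:x+w,::-1],(W,H),interpolation=cv2.INTER_CUBIC)
cv2.imwrite('pics/c5.png',np.vstack([np.hstack([rs(s,225,180,80,60,400,300),rs(d,215,165,80,60,400,300)]),np.hstack([rs(w,200,100,240,180,400,300),np.zeros((300,400,3),np.uint8)])]))
E
```

```text
[0.52526225 0.00527994 0.1438733 ] [2.01020092e+00 2.41348670e+00 1.50399103e-03]
```

View pics/c5.png

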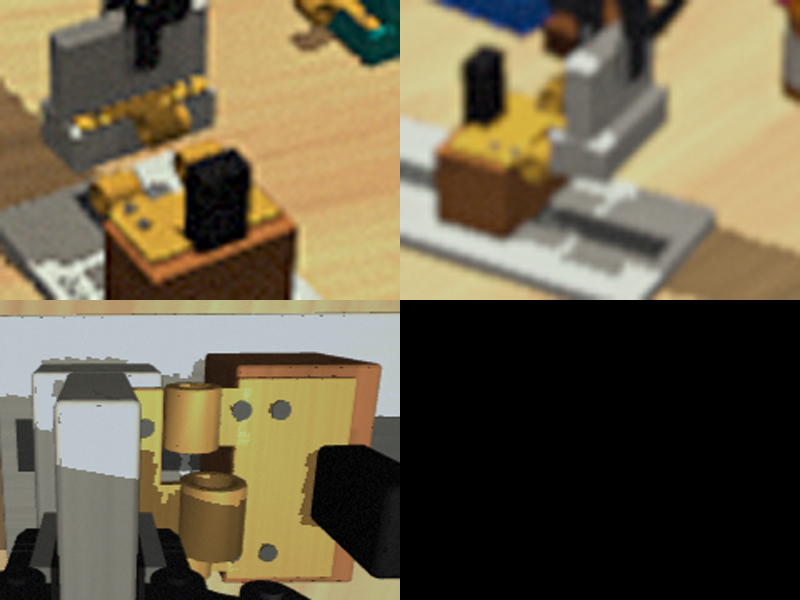

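The wrist crop shows the rail's knuckle just above and in front of the jamb gap: rail knuckle lower end at about px (327,257), jamb upper knuckle's inner end at about px (315,191).

```bash
python3 - <<'E'
from h import *
W=cam('wrist'); o=r.get_obs(); Rt=R.from_rotvec(o['orientation']).as_matrix(); t=np.array(o['tcp_pos'])
c,f,p,M=W; pr=Rt.T@(p-t); Mr=Rt.T@M
def tz(px,z):
    d=Mr@np.array([(px[0]-c['cx'])/f,(px[1]-c['cy'])/f,1]); return (pr+d*(z-pr[2])/d[2])*1000
px=lambda x,y:(200+x/1.6667,100+(y-300)/1.6667)
zt=t[2]
for n,x,y,z in [('rail low end ridge',212,562,.009),('rail up ridge',213,489,.009),('rail col',213,530,.021),('jamb in ridge',192,452,zt-.094),('jamb out ridge',192,389,zt-.094),('jamb col',192,420,zt-.082),('rib top lo',97,600,.053-.086),('rib top far L',57,401,-.033),('rib top far R',139,401,-.033)]:
    print(n,tz(px(x,y),z).round(1))
print(zt)
E
```

```text
rail low end ridge [-12.1  37.9   9. ]
rail up ridge [13.7 36.7  9. ]
rail col [-6.  40.6 21. ]
jamb in ridge [14.6 37.4 49.9]
jamb out ridge [39.7 36.1 49.9]
jamb col [25.  39.  61.9]
rib top lo [ -0.2  -0.4 -33. ]
rib top far L [ 49.3  -9.1 -33. ]
rib top far R [ 49.3   8.9 -33. ]
0.14387330322136435
```

>>> play_rows:
  targets: "1 -0.0025 -0.001 0 0; 1 -0.0025 -0.001 0.006 0; 1 -0.0025 -0.001 0.012 0; 1 -0.0025 -0.001 0.018 0; 1 -0.0025 -0.001 0.024 0; 1 -0.0025 -0.001 0.024 0"

```text
clock: 8.62
tcp_pos: [0.5232, 0.0018, 0.1176]
orientation: [-2.01, -2.412, 0.003]
contact_force: [0.5, -0.7, -2.9]
grip_width: 0.0189
gripper_force: 78.6
```

>>> play_rows:
  targets: "1 0 0 0.005 0; 1 0 0 0.01 0; 1 0 0 0.016 0; 1 0 0 0.016 0; 1 0 0 0.016 0; 1 0 0 0.016 0"

```text
clock: 9.12
tcp_pos: [0.5244, 0.0019, 0.1034]
orientation: [2.012, 2.413, 0.0]
contact_force: [0.6, 1.0, -2.2]
grip_width: 0.0191
gripper_force: 78.5
```

```bash
python3 - <<'E'
from h import *
w=grab('wrist','w6'); s=grab('scene','s6');d=grab('side','d6'); o=r.get_obs(); print(o['tcp_pos'],o['orientation'],o['contact_force'],o['moment'])
rs=lambda im,x,y,w,h,W,H:cv2.resize(im[y:y+h,x:x+w,::-1],(W,H),interpolation=cv2.INTER_CUBIC)
cv2.imwrite('pics/c6.png',np.vstack([np.hstack([rs(s,225,190,80,60,400,300),rs(d,215,165,80,60,400,300)]),np.hstack([rs(w,200,100,240,180,400,300),rs(s,215,225,67,50,400,300)])]))
E
```

```text
[0.52460103 0.00193845 0.10361941] [2.01136844e+00 2.41266400e+00 8.04542313e-04] [-1.17515101 -0.15073357 -2.76074223] [ 0.01617959 -0.00685551  0.03574447]
```

View pics/c6.png

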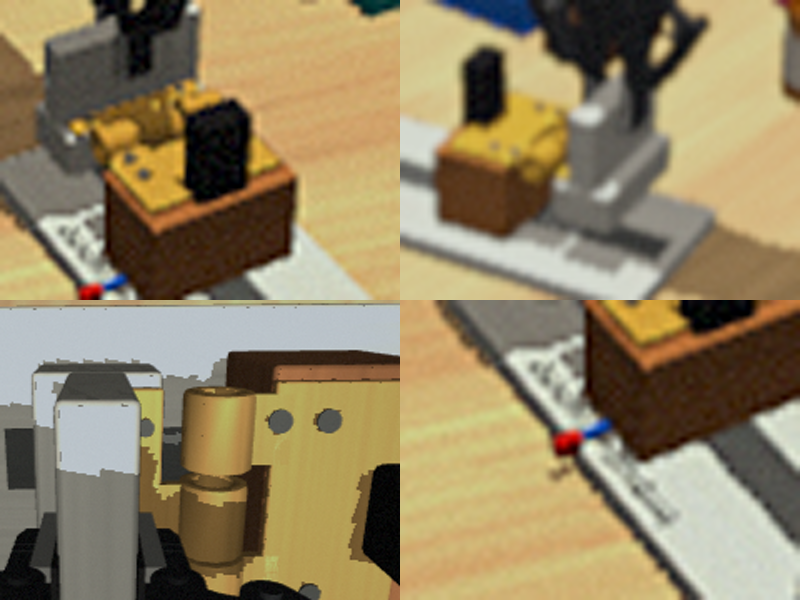

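The rail's knuckle now sits between the jamb knuckles: jamb upper about px (331,178), rail about (327,230), and lower jamb visible below it. The pointer is still on the mark. I check the residual offsets.

```bash
python3 - <<'E'
from h import *
W=cam('wrist'); o=r.get_obs(); Rt=R.from_rotvec(o['orientation']).as_matrix(); t=np.array(o['tcp_pos'])
c,f,p,M=W; pr=Rt.T@(p-t); Mr=Rt.T@M
def tz(px,z):
    d=Mr@np.array([(px[0]-c['cx'])/f,(px[1]-c['cy'])/f,1]); return (pr+d*(z-pr[2])/d[2])*1000
w=cv2.imread('pics/w6.png'); h=cv2.cvtColor(w,cv2.COLOR_BGR2HSV).astype(int)
px=lambda x,y:(200+x/1.6667,100+(y-300)/1.6667)
for n,x,y,z in [('jamb L',183,430,.0216),('jamb R',254.5,430,.0216),('rail L',180,520,.021),('rail R',246,520,.021),('low jamb L',182,580,.0216),('low jamb R',243,580,.0216),('jamb in ridge',218,475,.0096),('jamb out ridge',219,394,.0096),('rail up ridge',213,488,.009),('rail low ridge',212,562,.009)]:
    print(n,tz(px(x,y),z).round(1))
print(t)
E
```

```text
jamb L [30.1 28.4 21.6]
jamb R [30.1 52.3 21.6]
rail L [-2.2 28.7 21. ]
rail R [-2.2 51.9 21. ]
low jamb L [-26.   30.6  21.6]
low jamb R [-26.1  52.8  21.6]
jamb in ridge [18.2 38.1  9.6]
jamb out ridge [44.1 36.7  9.6]
rail up ridge [14.  36.6  9. ]
rail low ridge [-12.1  37.9   9. ]
[0.52460103 0.00193845 0.10361941]
```

>>> play_rows:
  targets: "1 0.001 0.0005 -0.0005 0; 1 0.001 0.0005 -0.0005 0; 1 0.001 0.0005 -0.0005 0; 1 0.001 0.0005 -0.0005 0; 1 0.001 0.0005 -0.0005 0; 1 0.001 0.0005 -0.0005 0"

```text
clock: 9.77
tcp_pos: [0.5246, 0.0029, 0.1038]
orientation: [2.012, 2.413, 0.0]
contact_force: [-0.0, 0.2, -2.9]
grip_width: 0.0189
gripper_force: 78.5
```

```bash
python3 - <<'E'
from h import *
o=r.get_obs();print(o['tcp_pos'],o['contact_force'],np.abs(o['qvel']).max()); print(r.hand_in())
E
```

```text
[0.52463813 0.00292866 0.10382378] [-0.04428323  0.23494293 -2.89326062] 0.001225258913483099
the job is handed in; nothing more can be done
None
```

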